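Gauge a tiffin grip tube and sort it

ROBOT

A 6-joint arm with a two-finger parallel gripper is mounted at the origin on the work surface. World frame = base frame: x ahead of the robot, y to its left, z up, the work surface at z = 0. Lengths are in m, angles in degrees, forces in N, time in s.
With the tool pointing down it reaches from about 0.3 to 0.775 m from the base axis. Payload 14.6 kg.
Tool frame: the origin (TCP) lies midway between the tips of the shut fingers; the grasp point (between the pads) lies tcp_to_grasp behind it (tcp_to_grasp is the distance from the TCP to the grasp point, in m); z points along the fingers, y is the direction in which the jaws open and shut (so a half turn about z gives the same grasp; the last joint's range is limited). The gripper opens to 94 mm and grips with 3 to 60 N. Pads are 16 mm wide; open, the fingers measure 119 mm over their backs; the gripper's body (75 mm by 177 mm) begins 78 mm behind the grasp point.
Start: joints at [-73.717, 17.183, 87.147, -0, 75.671, -3.816], TCP at [0.189, -0.516, 0.205] pointing down, gripper open.
Joint ranges: [-173.82, 173.82], [-45.26, 126.66], [13.44, 144.39], [-59.66, 239.66], [0, 175.72], [-146.38, 146.38]. Speed limits (degrees/s): [127.2, 127.2, 147.25, 180, 180, 180].

INTERFACE

Orientations are given as [roll, pitch, yaw] about the fixed x, y, z axes, in that order (R = Rz(yaw) Ry(pitch) Rx(roll)).
In Python, from station import * gives the robot as it stands. The module is installed in compiled form; this text tells all that it offers.
- The arm moves only by the tool carry_out, never from a script. Its argument "motion" is text: rows parted by semicolons, each of 7 numbers parted by spaces: the shift along the tool's x, y, z normalised to -1 to 1, where 1 is 500 mm, then the turn, a rotation vector about the tool's x, y, z normalised to -1 to 1, where 1 is pi rad, then the closure, from 0 (fully open) to 1 (shut). A call has 1 to 5 rows; each row shifts and turns the commanded pose from where the row before left it, along the tool's axes as they then stand; what a row does not reach is not made up. A row lasts 1/10 s, in which the tool goes at most 50 mm and 8.59 degrees, less where a joint would pass 70% of its speed; a pose out of reach is approached as far as the arm can. A call with a number of a shift or a turn outside -1 to 1 is refused whole. A call with a gripper value outside its range is refused whole. The fingers move at their own pace and stop on an object; "newtons" is the grip in N (left out, the last holds). Time passes only in rows, so rows that do not move let the fingers close. It gives the time, the measured TCP pose, the force and the opening at its end, in the units of the state.
- get_obs(): the state, without advancing time (a new reading comes with each control period).
- grab_frame(name): name is "scene" or "top"; returns the picture (480x640x3 uint8, red, green, blue); there is no depth.
- camera_model(name): a dict with "fx", "fy", "cx", "cy" (pixels), "rvec" (rotation vector, rad) and "tvec" (3), from world to camera coordinates, as OpenCV has them. Camera axes: x right, y down, z forward; pixel columns grow to the right and rows downward; lengths in m; the calibration is good to about 2 mm. A picture is of the moment at which its call begins. camera_model takes no time and is no camera call.
- hand_in(): hands the job in, once; it reports no verdict.
Trained networks look in the newest picture that a camera, given by its name, has taken for a name from the list of things; names that differ only in an ending like _2 or _b are one class to them, and where a whole thing is asked for, a point or a joint stands for the part that bears it (a point fixed in the world has none). Each returns a list of dicts, best first, with "p" (0 to 1); they miss things now and then, are a little off and sometimes report something else, mostly with a low value. They report only what shows in the picture. A call takes as long as a camera call. They do not tell look-alikes from the thing itself.
- recognise(thing, camera): "centre" ([x, y, z] in m, in world coordinates, good to about 4 mm: the middle of the surface that is visible of it).
- trace(thing, camera): "mask" (480x640 bool, what is visible of it).
- mark_of(thing, camera): "centre" ([x, y, z] in m, in world coordinates, good to about 4 mm: a listed point, or the origin of a listed thing).
The state is a dict: "clock": time; "q": joint angles; "joint_velocities": joint speeds; "joint_efforts": joint torques, N m; "tool_pos": TCP position; "eef_rot": TCP orientation; "ft_force": force on the tool from outside, world axes, zero at the start; "torque": the same for the moment, N m; "opening": finger opening in m.
Only numpy, scipy, OpenCV 4.12 (cv2) and the standard library are available. Lean on these libraries where they do the work, as an engineer would, in place of code of your own. Each camera call takes 0.05 s, during which the arm holds its last target. There are 200 camera calls.

TASK

Take the wooden grip tube from the red-walled slot of the rack by its ends, set it down chocked between the two black rubber wedges so it cannot roll, then take it again around its middle and slide it straight onto the horizontal gauge pin as far as it will go. If it goes fully home against the wooden upright, lay it in the bamboo steamer; if it stops at the pin's step, lay it in the white porcelain dish, without dropping it in from a height. Leave the other tube in its slot and everything else where it stands.

Things in the scene. Friction and masses are not known exactly. Their poses are not given: they have to be found in the camera images.
- tube_a: dark wooden grip tube for a tiffin carrying bar, one of two that look alike outside: 52 mm long, 32 mm outside diameter, about 40 g, straight bore through, open at both ends. The bore is either 18 mm (slides over the whole pin) or 12 mm (passes only the brass nose); which it is must be found on the pin. Origin at the middle of its length, on its axis; x runs along the axis (both ways alike). Starts lying in one of the two rack slots, either one
- tube_b: dark wooden grip tube for a tiffin carrying bar, one of two that look alike outside: 52 mm long, 32 mm outside diameter, about 40 g, straight bore through, open at both ends. The bore is either 18 mm (slides over the whole pin) or 12 mm (passes only the brass nose); which it is must be found on the pin. Origin at the middle of its length, on its axis; x runs along the axis (both ways alike). Starts lying in one of the two rack slots, either one
- rack: fixed wooden rack, 36 mm along x, 115 mm along y, 32 mm high; origin under its centre. Two parallel slots along its x axis, 35 mm wide, open at both x ends, floor 6 mm above the table, walls 32 mm high: the tubes overhang it 8 mm at each end and can only be taken by their ends. The outer wall of the +y slot is red
- slot_next (a point): centre of a tube lying in the red-walled slot, 22 mm above the table; x along the slot. The tube here is the one to test
- slot_wait (a point): centre of a tube lying in the other slot (plain walls), 22 mm above the table; this tube stays
- chock: fixed wooden post with two black rubber wedges on top that form a V groove along its x axis; origin under its centre. Foot 50 x 46 x 6 mm; post and wedges 34 mm long (x) and about 24 to 27 mm wide (y), wedge tops 31 mm high. The faces slope 30 degrees. A tube laid along x overhangs it at both ends and both sides
- chock_rest (a point): centre of a tube resting between the wedges, 42.5 mm above the table; x along the groove
- gauge: fixed gauge stand; origin on the table below the root of the pin. A wooden upright 44 mm wide (y), 16 mm thick, 98 mm high on an 80 x 70 x 10 mm foot reaching 20 mm to -x and 60 mm to +x from the origin. The level pin sticks out 46 mm to its -x, axis 80 mm above the table: first 30 mm steel of 15 mm diameter (last 2 mm chamfered to 13), then a square step down to a brass nose 8 mm in diameter and 16 mm long, tapering to 4 mm over its last 5 mm
- pin_root (a point): where the pin's axis meets the face of the upright; the pin points along -x of this frame. A tube fully home has its centre 26 mm out from here; one stopped at the step has it 56 mm out
- pin_tip (a point): tip of the brass nose, on the axis, 46 mm out from pin_root
- steamer: open bamboo steamer for tubes that fit, fixed, 170 mm outside and 158 mm inside diameter, 45 mm high; origin under its centre
- steamer_in (a point): centre of the steamer's inner floor, 6 mm above the table
- dish: white porcelain sauce dish for tubes that do not fit, fixed, 124 mm across the rim, flat inner floor about 92 mm across, 24 mm high, wall 4 mm; origin under its centre
- dish_in (a point): centre of the dish's inner floor, 5 mm above the table
- shaker: grey spice shaker with black twist cap, 50 mm across, 94 mm high; loose bystander, origin under its centre
- jar: jar, 64 mm across, 85 mm high; loose bystander, origin under its centre
- steamer_lid: bamboo steamer lid lying flat, 176 mm across, 40 mm high with its loop; loose bystander, origin under its centre
Not all that is in view belongs to the job. What is shaped like the gauge but pink or turquoise is not meant.

How it is judged:
By the outcome, as a careful person would: the job done as asked, in the order asked, and still so for the second after the job is handed in, with the robot touching nothing.
It also fails if it takes over 64 s, if anything falls off the work surface, if the arm or the gripper's body presses on something with over 40 N, if the wrist force passes 120 N, or if a joint passes its speed limit or range.

## Working session

There is one attempt and no reset: what is moved stays moved. The work goes in short steps, Python scripts to look and compute and a tool call to move; the robot and the scene stay as the last step left them, time stands still between calls to the robot, and variables do not carry over. Pictures are saved under pics/ and viewed, about 8 in all and at most 12, crops included, and the job is handed in when it is done.

Besides the shell and the picture viewer there is one more tool, called after "Request:" as a command line: name --argument value ..., lists and objects as JSON in quotes. carry_out: Moves the arm, as the interface text tells. Scaled input: -1 to 1 covers 500 mm each way for a shift and pi rad each way for a turn. Its arguments: {"type":"object","properties":{"motion":{"type":"string"},"newtons":{"type":"number"}},"required":["motion"]}

```bash
mkdir -p pics
cat > a.py <<'E'
from station import *
import cv2,numpy as np
def save(n,f):
    im=grab_frame(n); cv2.imwrite('pics/'+f,im[:,:,::-1]); return im
E
python3 - <<'E'
from a import *
save('scene','s0.png');save('top','t0.png')
o=get_obs();print(o['clock'],o['tool_pos'],o['eef_rot'],o['opening'],o['ft_force'])
print('tcp_to_grasp',globals().get('tcp_to_grasp'))
for c in('scene','top'):
  m=camera_model(c);R=cv2.Rodrigues(np.array(m['rvec']))[0];print(c,m['fx'],-R.T@np.array(m['tvec']),R[2])
  for t in('slot_next','slot_wait','rack','chock_rest','chock','pin_root','pin_tip','gauge','steamer_in','dish_in','tube_a','shaker','jar','steamer_lid'):
    print(c,t,[(np.round(d['centre'],3).tolist(),round(d['p'],2)) for d in mark_of(t,c)][:3])
E
```

```text
0.1 [ 0.18891348 -0.51627854  0.20490803] [-1.79937247e+02 -3.01002068e-03  2.00973813e+01] 0.09404583430870056 [-0.27920236  0.6782733   0.9780429 ]
tcp_to_grasp 0.0188
scene 481.9552700278965 [ 0.92785228 -0.54653465  0.5392996 ] [-0.44180672  0.69594684 -0.56609612]
scene slot_next [([0.563, 0.295, 0.022], 0.71)]
scene slot_wait [([0.544, 0.237, 0.02], 0.76)]
scene rack [([0.55, 0.271, 0.002], 0.76)]
scene chock_rest [([0.438, 0.05, 0.04], 0.86), ([0.565, 0.292, 0.02], 0.5), ([0.544, 0.238, 0.023], 0.2)]
scene chock [([0.438, 0.052, -0.007], 0.94), ([0.415, -0.261, 0.001], 0.21)]
scene pin_root [([0.61, -0.041, 0.077], 0.81), ([0.403, 0.254, 0.077], 0.57)]
scene pin_tip [([0.595, 0.002, 0.081], 0.73), ([0.325, -0.029, 0.08], 0.64), ([0.398, 0.3, 0.082], 0.6)]
scene gauge [([0.404, 0.252, 0.0], 0.92), ([0.607, -0.037, 0.0], 0.84), ([0.334, -0.07, 0.001], 0.8)]
scene steamer_in [([0.623, -0.286, 0.007], 0.6)]
scene dish_in [([0.417, -0.264, 0.003], 0.72)]
scene tube_a [([0.546, 0.24, 0.018], 0.7), ([0.558, 0.3, 0.021], 0.6)]
scene shaker [([0.755, 0.204, 0.0], 0.96)]
scene jar [([0.
[... 463 characters left out ...]
-0.041, 0.081], 0.41)]
top pin_root [([0.332, -0.07, 0.08], 0.95), ([0.407, 0.254, 0.078], 0.59), ([0.625, -0.286, 0.006], 0.17)]
top pin_tip [([0.594, 0.005, 0.078], 0.64), ([0.398, 0.294, 0.082], 0.62), ([0.327, -0.025, 0.081], 0.57)]
top gauge [([0.602, -0.045, -0.0], 0.84), ([0.406, 0.258, -0.001], 0.71), ([0.329, -0.074, -0.0], 0.68)]
top steamer_in [([0.622, -0.287, 0.007], 0.71)]
top dish_in [([0.426, -0.259, 0.004], 0.88), ([0.604, -0.042, -0.0], 0.5)]
top tube_a [([0.562, 0.293, 0.023], 0.66), ([0.544, 0.237, 0.021], 0.61)]
top shaker [([0.752, 0.206, 0.002], 0.78), ([0.619, -0.287, -0.002], 0.15)]
top jar [([0.752, 0.11, 0.0], 0.7)]
top steamer_lid [([0.769, -0.102, -0.002], 0.75)]
```

View pics/s0.png

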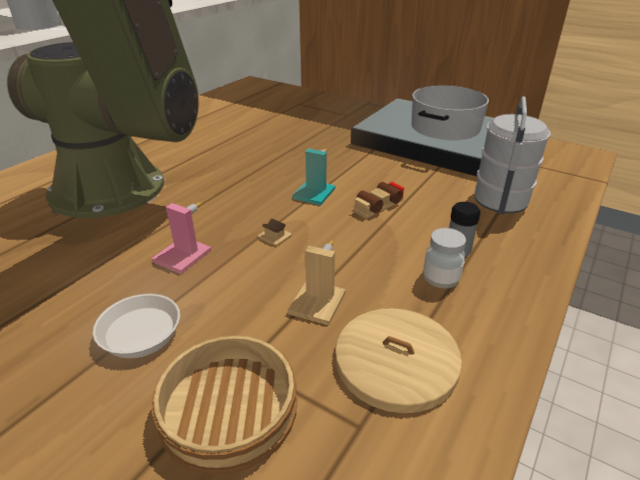

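View pics/t0.png

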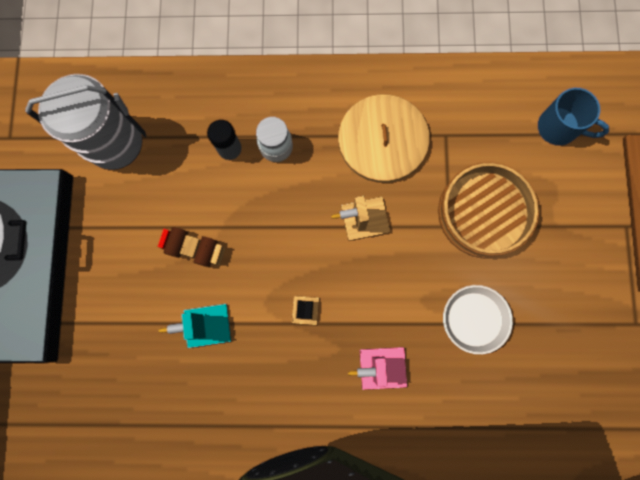

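The top view shows the rack at (190,247) with its red wall at the left. The plain wooden gauge is at (362,215), and its decoys are turquoise (205,327) and pink (383,370). The chock is at (305,310), dish at (478,320) and steamer at (490,210). Two things could be taken for the tube I want: the one beside the red wall at (175,240) and the one in the plain slot at (209,252). I choose the red-side one and will check it in a close crop.

Run:
```python
import cv2,numpy as np
t=cv2.imread('pics/t0.png');s=cv2.imread('pics/s0.png')
def c(im,x,y,w=80,h=60):return cv2.resize(im[y-h//2:y+h//2,x-w//2:x+w//2],(400,300),interpolation=cv2.INTER_CUBIC)
cv2.imwrite('pics/m0.png',np.vstack([np.hstack([c(t,192,247),c(t,305,310)]),np.hstack([c(t,362,217),c(s,379,200)])]))
```

```text
(no output)
```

View pics/m0.png

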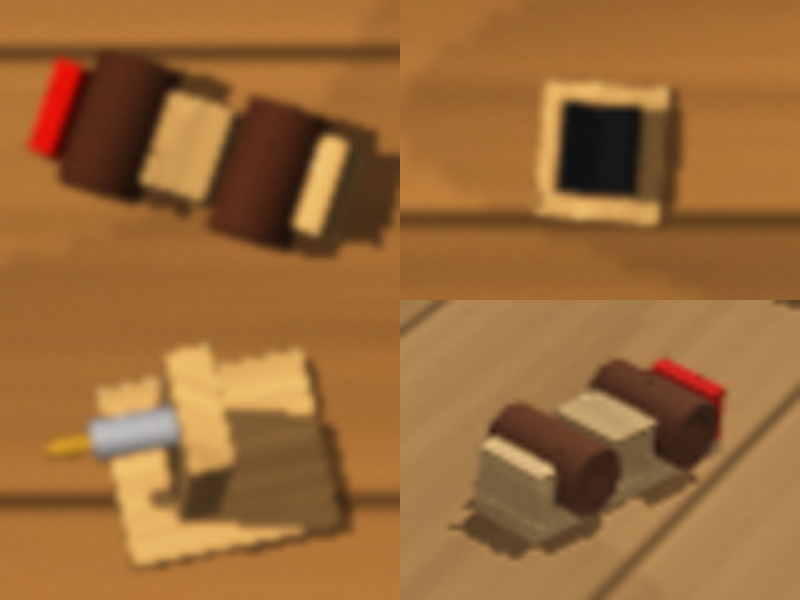

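The crops confirm it: the chosen tube lies beside the red wall at about (175,241). In the other slot the tube is next to a plain wall. Next I work out poses from pixel points.

```bash
cat >> a.py <<'E'
from scipy.optimize import least_squares
from scipy.spatial.transform import Rotation as Ro
def proj(P,c):
    m=camera_model(c);K=np.array([[m['fx'],0,m['cx']],[0,m['fy'],m['cy']],[0,0,1.]])
    return cv2.projectPoints(np.array(P,float),np.array(m['rvec']),np.array(m['tvec']),K,None)[0][:,0]
def fit(L,px,c,x0):
    L=np.array(L,float)/1000
    def W(v):
        a=v[2];return np.c_[v[0]+np.cos(a)*L[:,0]-np.sin(a)*L[:,1],v[1]+np.sin(a)*L[:,0]+np.cos(a)*L[:,1],L[:,2]]
    r=least_squares(lambda v:(proj(W(v),c)-px).ravel(),x0,loss='soft_l1')
    print(np.round(r.x[:2],4),'yaw',round(np.degrees(r.x[2]),1),'res',np.round(r.fun.reshape(-1,2),1).tolist());return r.x
def rows(pos,yaw,clo,start=None,vmax=.048,n=None):
    """rows from the present (or given) pose [x,y,z,yaw] to the target, tool down"""
    if start is None:
        o=get_obs();start=[*o['tool_pos'],o['eef_rot'][2]]
    p=np.array(start[:3]);a=start[3];d=np.array(pos)-p;t=(yaw-a+180)%360-180
    n=n or int(max(1,np.ceil(np.linalg.norm(d)/vmax),np.ceil(abs(t)/8.4)));out=[]
    for i in range(n):
        R=Ro.from_euler('xyz',[180,0,a],degrees=True)
        s=np.round(R.inv().apply(np.array(start[:3])+d*(i+1)/n-p)/.5,4)
        w=round(-(start[3]+t*(i+1)/n-a)/180,4)
        p=p+R.apply(s*.5);a-=w*180
        out.append('%g %g %g 0 0 %g %g'%(*(s+0.),w+0.,clo))
    for k in range(0,n,5):print('; '.join(out[k:k+5]))
    return [*p,a]
E
python3 - <<'E'
from a import *
o=lambda q,x,y:np.array(q)/5.+[x,y]-.4
print('gauge');fit([[-46,0,80],[-30,0,80],[0,0,80],[-20,35,10],[60,35,10],[-20,-35,10]],o([[48,448-300],[90,440-300],[178,425-300],[97,387-300],[303,350-300],[137,567-300]],322,187),'top',[.605,-.04,-1.3])
print('chock');fit([[25,23,6],[25,-23,6],[-25,23,6],[-25,-23,6]],o([[146,82],[270,89],[138,214],[260,222]],265,280),'top',[.437,.052,0])
# tubes: silhouette at axis height, rack centre with +-25 slots
print('rack');fit([[26,41,22],[26,9,22],[-26,41,22],[-26,9,22],[26,-9,22],[26,-41,22],[-26,-9,22],[-26,-41,22]],o([[100,52],[172,70],[60,180],[138,200],[255,97],[325,120],[212,228],[290,248]],152,217),'top',[.553,.267,-.3])
E
```

```text
gauge
[ 0.6054 -0.0431] yaw -79.0 res [[0.1, 0.2], [0.6, 0.1], [-0.3, -0.1], [0.2, 0.3], [0.1, -0.2], [-0.6, -0.3]]
chock
[0.436  0.0503] yaw -3.4 res [[0.1, -0.4], [-0.1, -0.3], [-0.2, 0.3], [0.2, 0.3]]
rack
[0.5526 0.2658] yaw -17.6 res [[3.1, 0.0], [4.6, 1.4], [1.5, 0.4], [1.8, 1.6], [-3.1, -1.1], [-1.1, -0.7], [-4.0, -1.2], [-3.5, 0.0]]
```

Run:
```python
from a import *
fit([[26,46,22],[26,14,22],[-26,46,22],[-26,14,22],[26,-14,22],[26,-46,22],[-26,-14,22],[-26,-46,22]],np.array([[100,52],[172,70],[60,180],[138,200],[255,97],[325,120],[212,228],[290,248]])/5.+[152,217]-.4,'top',[.553,.267,-.3])
rows([.563,.295,.125],72.4,0)
```

```text
[0.5527 0.2654] yaw -15.9 res [[0.3, -0.3], [1.9, 0.7], [-0.6, 0.4], [-0.1, 1.0], [-0.7, -0.7], [1.5, -0.7], [-0.8, -0.5], [-0.1, 0.2]]
0.0663 -0.0667 0.0085 0 0 -0.0153 0; 0.0695 -0.0634 0.0084 0 0 -0.0153 0; 0.0724 -0.06 0.0085 0 0 -0.0153 0; 0.0752 -0.0565 0.0085 0 0 -0.0153 0; 0.0779 -0.0528 0.0084 0 0 -0.0153 0
0.0803 -0.049 0.0085 0 0 -0.0153 0; 0.0825 -0.0451 0.0085 0 0 -0.0153 0; 0.0846 -0.041 0.0085 0 0 -0.0152 0; 0.0865 -0.037 0.0084 0 0 -0.0153 0; 0.0882 -0.0328 0.0085 0 0 -0.0153 0
0.0896 -0.0285 0.0085 0 0 -0.0153 0; 0.0909 -0.0241 0.0084 0 0 -0.0153 0; 0.092 -0.0198 0.0085 0 0 -0.0153 0; 0.0928 -0.0153 0.0085 0 0 -0.0153 0; 0.0934 -0.0108 0.0084 0 0 -0.0153 0
0.0938 -0.0064 0.0085 0 0 -0.0153 0; 0.0941 -0.0018 0.0085 0 0 -0.0153 0; 0.094 0.0027 0.0084 0 0 -0.0153 0; 0.0938 0.0072 0.0085 0 0 -0.0153 0
```

Request:
carry_out --motion "0.066 -0.067 0.0085 0 0 -0.0153 0; 0.07 -0.063 0.0085 0 0 -0.0153 0; 0.072 -0.06 0.0085 0 0 -0.0153 0; 0.075 -0.057 0.0085 0 0 -0.0153 0; 0.078 -0.053 0.0085 0 0 -0.0153 0"

```text
clock: 2.0
tool_pos: [0.2875, -0.301, 0.1842]
eef_rot: [180.0, -0.0, 34.0]
ft_force: [1.8, -0.5, 0.3]
opening: 0.0941
```

Request:
carry_out --motion "0.08 -0.049 0.0085 0 0 -0.0153 0; 0.083 -0.045 0.0085 0 0 -0.0153 0; 0.085 -0.041 0.0085 0 0 -0.0153 0; 0.087 -0.037 0.0085 0 0 -0.0153 0; 0.088 -0.033 0.0085 0 0 -0.0153 0"

```text
clock: 2.5
tool_pos: [0.3863, -0.087, 0.1631]
eef_rot: [179.9, -0.0, 47.7]
ft_force: [1.7, -0.7, -0.5]
opening: 0.0942
```

Request:
carry_out --motion "0.09 -0.029 0.0085 0 0 -0.0153 0; 0.091 -0.024 0.0085 0 0 -0.0153 0; 0.092 -0.02 0.0085 0 0 -0.0153 0; 0.093 -0.015 0.0085 0 0 -0.0153 0; 0.093 -0.011 0.0085 0 0 -0.0153 0"

```text
clock: 3.0
tool_pos: [0.4846, 0.1271, 0.1416]
eef_rot: [180.0, -0.0, 61.5]
ft_force: [1.5, -0.4, 0.7]
opening: 0.0942
```

Request:
carry_out --motion "0.094 -0.006 0.0085 0 0 -0.0153 0; 0.094 -0.002 0.0085 0 0 -0.0153 0; 0.094 0.003 0.0085 0 0 -0.0153 0; 0.094 0.007 0.0085 0 0 -0.0153 0"

```text
clock: 3.4
tool_pos: [0.5635, 0.2979, 0.1244]
eef_rot: [180.0, -0.0, 72.5]
ft_force: [0.1, -0.7, 0.6]
opening: 0.0937
```

Request:
carry_out --motion "-0.005 0 0.06 0 0 0 0; 0 0 0.06 0 0 0 0; 0 0 0.06 0 0 0 0; 0 0 0 0 0 0 0"

```text
clock: 3.8
tool_pos: [0.5602, 0.2927, 0.0306]
eef_rot: [-179.7, 0.3, 72.4]
ft_force: [-0.3, -0.4, -0.4]
opening: 0.0938
```

Run:
```python
from a import *
s=save('scene','s1.png')
print(get_obs()['tool_pos'],[ (np.round(d['centre'],3).tolist(),round(d['p'],2)) for d in mark_of('slot_next','scene')],[ (np.round(d['centre'],3).tolist(),round(d['p'],2)) for d in mark_of('tube_a','scene')])
cv2.imwrite('pics/s1c.png',cv2.resize(s[130:250,300:460,::-1],(800,600),interpolation=cv2.INTER_CUBIC))
```

```text
[0.56141867 0.29322968 0.03346956] [([0.565, 0.292, 0.021], 0.83)] [([0.556, 0.299, 0.02], 0.68), ([0.548, 0.239, 0.019], 0.64), ([0.418, -0.262, 0.001], 0.4)]
```

View pics/s1c.png

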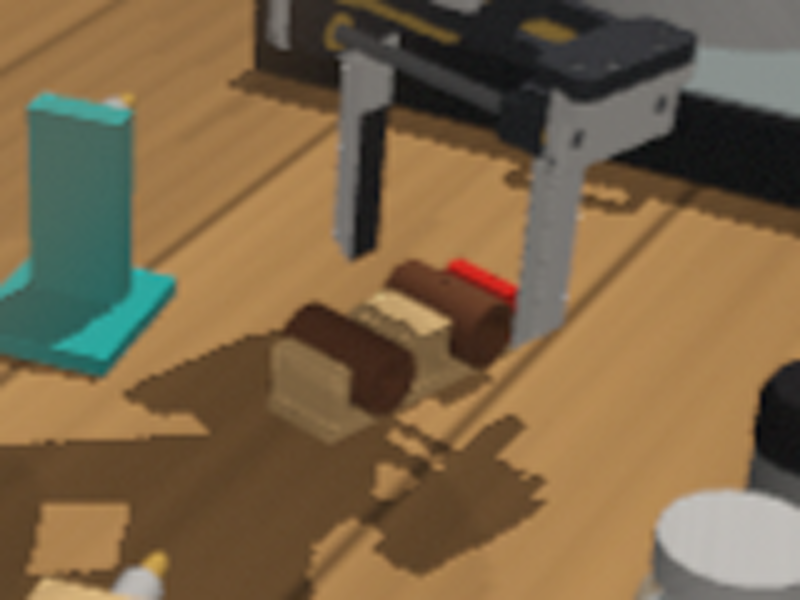

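The fingers straddle the red-side tube at about (393,190) in the full picture. The rack and the neighbouring tube are clear.

Request:
carry_out --motion "0 0 0.03 0 0 0 0; 0 0 0.026 0 0 0 0; 0 0 0 0 0 0 0; 0 0 0 0 0 0 0"

```text
clock: 4.35
tool_pos: [0.5621, 0.2935, 0.0064]
eef_rot: [-180.0, 0.0, 72.4]
ft_force: [-0.3, 0.9, 0.2]
opening: 0.094
```

Request:
carry_out --motion "0.003 0 0 0 0 -0.006 0; 0 0 0 0 0 0 0.6; 0 0 0 0 0 0 0.6; 0 0 0 0 0 0 0.6; 0 0 0 0 0 0 0.6" --newtons 15

```text
clock: 4.85
tool_pos: [0.5627, 0.295, 0.0068]
eef_rot: [180.0, -0.0, 73.5]
ft_force: [0.9, 0.3, 0.7]
opening: 0.0654
```

Request:
carry_out --motion "0 0 0 0 0 0 0.6; 0 0 0 0 0 0 0.6; 0 0 0 0 0 0 0.6"

```text
clock: 5.15
tool_pos: [0.5627, 0.295, 0.0067]
eef_rot: [-180.0, 0.0, 73.5]
ft_force: [-0.1, 0.5, 1.0]
opening: 0.0518
```

Run:
```python
from a import *
s=[.5627,.295,.0067,73.5]
s=rows([.5627,.295,.12],73.5,.6,s)
s=rows([.4365,.051,.12],86.6,.6,s,vmax=.046)
s=rows([.4365,.051,.05],86.6,.6,s,vmax=.035)
```

```text
0 0 -0.0755 0 0 0 0.6; 0 0 -0.0756 0 0 0 0.6; 0 0 -0.0755 0 0 0 0.6
-0.0899 -0.0172 0 0 0 -0.0121 0.6; -0.0892 -0.0207 0 0 0 -0.0122 0.6; -0.0884 -0.024 0 0 0 -0.0121 0.6; -0.0874 -0.0274 0 0 0 -0.0121 0.6; -0.0862 -0.0307 0 0 0 -0.0121 0.6
-0.0851 -0.0339 0 0 0 -0.0122 0.6
0 0 0.0467 0 0 0 0.6; 0 0 0.0466 0 0 0 0.6; 0 0 0.0467 0 0 0 0.6
```

Request:
carry_out --motion "0 0 -0.04 0 0 0 0.6; 0 0 -0.075 0 0 0 0.6; 0 0 -0.075 0 0 0 0.6; 0 0 -0.037 0 0 0 0.6"

```text
clock: 5.55
tool_pos: [0.5635, 0.2954, 0.1237]
eef_rot: [179.8, -0.1, 73.5]
ft_force: [0.1, 0.1, -0.2]
opening: 0.0519
```

Request:
carry_out --motion "-0.09 -0.017 0 0 0 -0.0121 0.6; -0.089 -0.021 0 0 0 -0.0121 0.6; -0.088 -0.024 0 0 0 -0.0121 0.6; -0.087 -0.027 0 0 0 -0.0121 0.6; -0.086 -0.031 0 0 0 -0.0121 0.6"

```text
clock: 6.05
tool_pos: [0.4565, 0.0909, 0.1202]
eef_rot: [180.0, -0.0, 84.5]
ft_force: [0.5, -0.5, -0.4]
opening: 0.0517
```

Request:
carry_out --motion "-0.085 -0.034 0 0 0 -0.0121 0.6; 0 0 0.045 0 0 0 0.6; 0 0 0.045 0 0 0 0.6; 0 0 0.03 0 0 0 0.6; 0 0 0 0 0 0 0.6"

```text
clock: 6.55
tool_pos: [0.4355, 0.0515, 0.0588]
eef_rot: [-179.8, 0.0, 86.6]
ft_force: [0.1, 0.8, -0.5]
opening: 0.0517
```

Run:
```python
from a import *
s=save('scene','s2.png');o=get_obs()
print(o['tool_pos'],o['eef_rot'],o['opening'],[(np.round(d['centre'],3).tolist(),round(d['p'],2)) for d in mark_of('tube_a','scene')],[(np.round(d['centre'],3).tolist(),round(d['p'],2)) for d in mark_of('chock','scene')])
cv2.imwrite('pics/s2c.png',cv2.resize(s[165:285,195:355,::-1],(800,600),interpolation=cv2.INTER_CUBIC))
```

```text
[0.436221   0.05155289 0.05997481] [-1.79926636e+02  6.34507110e-03  8.65698382e+01] 0.05158634975218092 [([0.433, 0.055, 0.073], 0.81), ([0.545, 0.239, 0.018], 0.78)] [([0.435, 0.051, -0.0], 0.59)]
```

View pics/s2c.png

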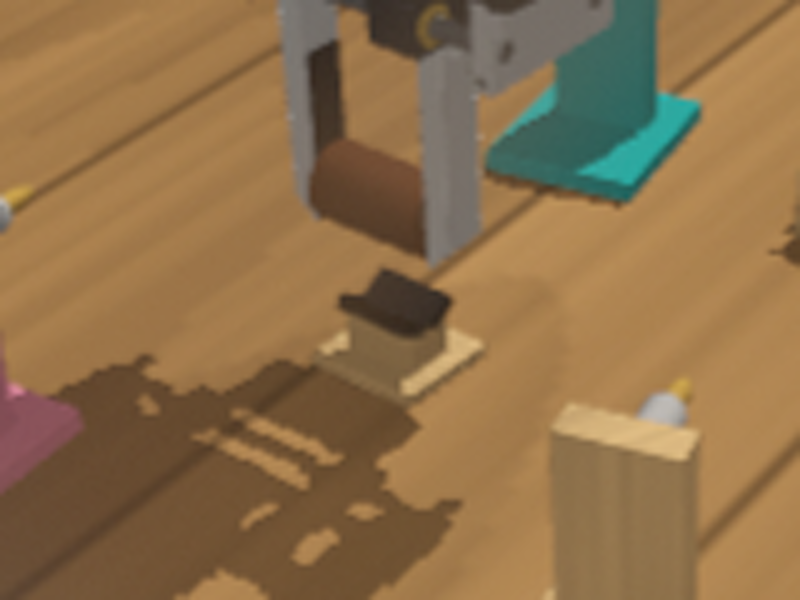

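Run:
```python
from a import *
c=lambda q:np.array(q)/5.+[195,165]-.4
for w in(12,13.5): fit([[-17,-w,31],[17,-w,31],[-17,w,31],[17,w,31]],c([[340,300],[415,335],[383,268],[453,300]]),'scene',[.436,.05,-.06])
fit([[25,23,6],[25,-23,6],[-25,-23,6]],c([[483,347],[405,400],[316,355]]),'scene',[.436,.05,-.06])
print('tube'); # silhouette top / bottom edge lines, image-perp offsets
a=np.radians(-3.4)
for dy in(-.004,0,.004):
  P=[.4362-np.sin(a)*dy,.0515+np.cos(a)*dy,.0753];ax=np.array([np.cos(a),np.sin(a),0])
  q=(proj([P-.02*ax,P+.02*ax],'scene')+.4-[195,165])*5;print(dy,q.round().tolist())
```

```text
[0.4354 0.0511] yaw -1.4 res [[0.6, 0.2], [-0.4, -1.2], [-0.0, 1.0], [-0.2, -0.0]]
[0.4354 0.051 ] yaw -0.2 res [[0.1, 0.7], [-0.7, -0.8], [0.2, 0.7], [0.3, -0.5]]
[0.4331 0.0527] yaw -5.8 res [[0.7, -0.0], [0.1, 0.2], [-1.0, -0.2]]
tube
-0.004 [[346.0, 189.0], [428.0, 222.0]]
0 [[353.0, 185.0], [435.0, 218.0]]
0.004 [[360.0, 180.0], [442.0, 213.0]]
```

The tube is straight above the V groove, which lies at about (274,225) and runs along x. The two poses agree to about 1 mm, so I lower it.

Request:
carry_out --motion "0 0 0.03 0 0 0 0.6; 0 0 0.02 0 0 0 0.6; 0 0 0.01 0 0 0 0.6; 0 0 0.004 0 0 0 0.6; 0 0 0 0 0 0 0.6"

```text
clock: 7.2
tool_pos: [0.4367, 0.0517, 0.0285]
eef_rot: [180.0, -0.0, 86.6]
ft_force: [0.2, 0.0, -0.8]
opening: 0.0517
```

Request:
carry_out --motion "0 0 0.002 0 0 0 0.6; 0 0 0.002 0 0 0 0.6; 0 0 0 0 0 0 0.6"

```text
clock: 7.5
tool_pos: [0.437, 0.0518, 0.0274]
eef_rot: [179.9, -0.0, 86.6]
ft_force: [-5.5, 1.7, 16.6]
opening: 0.0517
```

Request:
carry_out --motion "0 0 -0.0015 0 0 0 0.6; 0 0 0 0 0 0 0.3; 0 0 0 0 0 0 0.3; 0 0 0 0 0 0 0.3; 0 0 0 0 0 0 0.2"

```text
clock: 8.0
tool_pos: [0.4365, 0.0515, 0.0269]
eef_rot: [-180.0, 0.0, 86.6]
ft_force: [-0.7, -0.4, -0.1]
opening: 0.0707
```

Request:
carry_out --motion "0 0 0 0 0 0 0; 0 0 -0.04 0 0 0 0; 0 0 -0.06 0 0 0 0; 0 0 -0.06 0 0 0 0; 0 0 0 0 0 0 0"

```text
clock: 8.5
tool_pos: [0.4382, 0.0517, 0.1102]
eef_rot: [179.7, -0.0, 86.6]
ft_force: [0.3, -1.0, -0.7]
opening: 0.094
```

Run:
```python
from a import *
s=save('scene','s3.png');t=save('top','t3.png');o=get_obs()
print(o['tool_pos'],o['eef_rot'],o['opening'])
for c in('scene','top'):print([(np.round(d['centre'],3).tolist(),round(d['p'],2)) for d in mark_of('tube_a',c)])
cv2.imwrite('pics/m3.png',np.hstack([cv2.resize(i,(400,400),interpolation=cv2.INTER_CUBIC) for i in(s[185:265,235:315,::-1],t[270:350,265:345,::-1])]))
```

```text
[0.43662054 0.05155991 0.10701763] [ 1.79947674e+02 -2.50535638e-03  8.65736341e+01] 0.09403063354091414
[([0.436, 0.056, 0.041], 0.82), ([0.546, 0.238, 0.019], 0.78)]
[([0.547, 0.24, 0.018], 0.71), ([0.544, 0.234, 0.025], 0.58)]
```

View pics/m3.png

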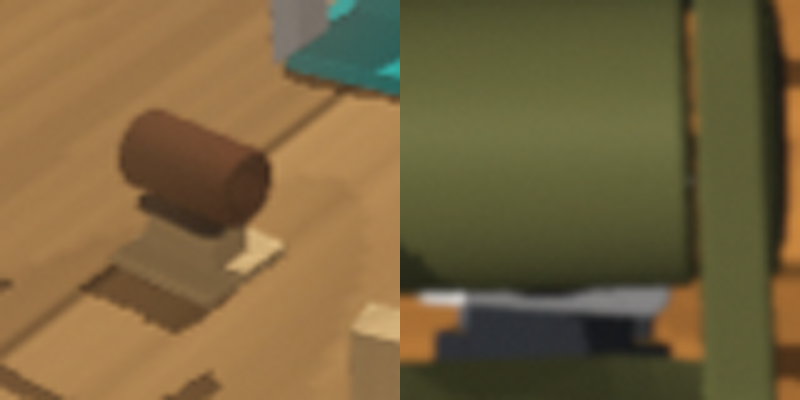

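The left crop shows the tube lying level in the V groove at about (274,218), overhanging at both ends. The robot is clear of it. Next I turn the tool 90° and take the tube around its middle.

Request:
carry_out --motion "0 0 0 0 0 -0.0455 0; 0 0 0 0 0 -0.0455 0; 0 0 0 0 0 -0.0455 0; 0 0 0 0 0 -0.0455 0; 0 0 0 0 0 -0.0455 0"

```text
clock: 9.2
tool_pos: [0.436, 0.0515, 0.1058]
eef_rot: [-179.9, -0.1, 127.9]
ft_force: [0.2, -0.3, -0.7]
opening: 0.0934
```

Request:
carry_out --motion "0 0 0 0 0 -0.0455 0; 0 0 0 0 0 -0.0455 0; 0 0 0 0 0 -0.0455 0; 0 0 0 0 0 -0.0455 0; 0 0 0 0 0 -0.0455 0"

```text
clock: 9.7
tool_pos: [0.436, 0.0515, 0.1058]
eef_rot: [-180.0, -0.1, 168.8]
ft_force: [-0.2, -0.5, -0.3]
opening: 0.094
```

Request:
carry_out --motion "0 0 0 0 0 -0.0455 0; 0 0 0.05 0 0 0 0; 0 0 0.05 0 0 0 0; 0 0 0.03 0 0 0 0; 0 0 0 0 0 0 0"

```text
clock: 10.2
tool_pos: [0.4348, 0.0515, 0.0395]
eef_rot: [-180.0, -0.3, 176.7]
ft_force: [-0.3, 0.5, 0.9]
opening: 0.0939
```

Request:
carry_out --motion "0 0 0.018 0 0 0 0; 0 0 0 0 0 0 0; 0 0 0 0 0 0 0"

```text
clock: 10.5
tool_pos: [0.4366, 0.0516, 0.0332]
eef_rot: [180.0, 0.0, 176.7]
ft_force: [0.0, 0.3, 0.0]
opening: 0.0937
```

Request:
carry_out --motion "0 0 0.007 0 0 0 0.4; 0 0 0 0 0 0 0.6; 0 0 0 0 0 0 0.68; 0 0 0 0 0 0 0.75; 0 0 0 0 0 0 0.8" --newtons 12

```text
clock: 11.0
tool_pos: [0.4366, 0.0516, 0.0296]
eef_rot: [180.0, 0.0, 176.7]
ft_force: [0.1, -0.5, 0.2]
opening: 0.0573
```

Request:
carry_out --motion "0 0 0 0 0 0 0.8; 0 0 0 0 0 0 0.8; 0 0 0 0 0 0 0.8; 0 0 0 0 0 0 0.8"

```text
clock: 11.4
tool_pos: [0.4366, 0.0517, 0.0296]
eef_rot: [180.0, 0.0, 176.7]
ft_force: [-2.0, 0.9, 1.6]
opening: 0.0307
```

Request:
carry_out --motion "0 0 0 0 0 0 0.8; 0 0 -0.006 0 0 0 0.8; 0 0 -0.006 0 0 0 0.8; 0 0 0 0 0 0 0.8"

```text
clock: 11.8
tool_pos: [0.4367, 0.0515, 0.0359]
eef_rot: [-180.0, 0.0, 176.7]
ft_force: [-0.6, -0.7, -0.9]
opening: 0.0304
```

Run:
```python
from a import *
s=save('scene','s4.png');o=get_obs()
print(o['tool_pos'],o['eef_rot'],o['opening'])
cv2.imwrite('pics/s4c.png',cv2.resize(s[170:260,225:345,::-1],(800,600),interpolation=cv2.INTER_CUBIC))
```

```text
[0.43660032 0.05154537 0.03565213] [1.79999947e+02 2.10284603e-02 1.76659339e+02] 0.03090165975565019
```

View pics/s4c.png

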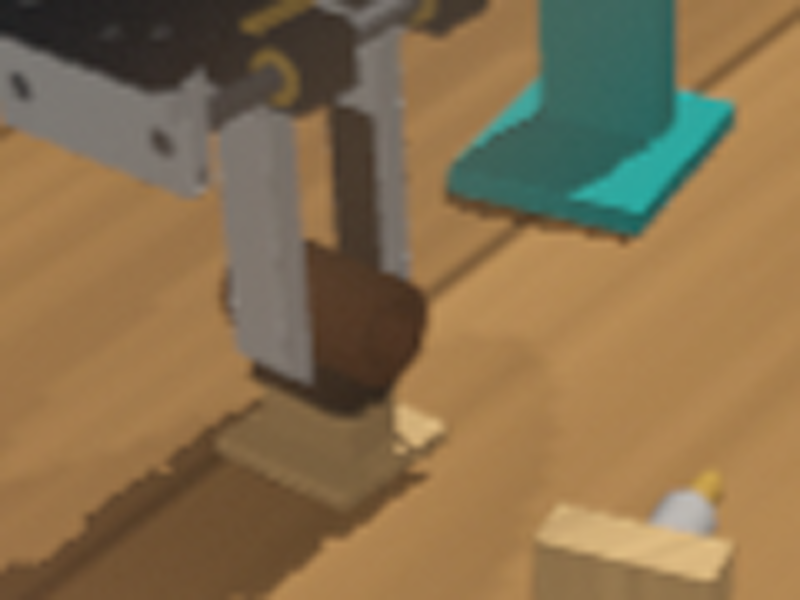

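The tube is still between the pads just above the wedges, and the gauge pin tip shows at about (331,242) in the full picture. I refine the gauge pose from both cameras.

Run:
```python
from a import *
T=np.array([[48,148],[90,140],[178,125],[97,87],[303,50],[137,267],[165,50],[208,43],[233,165],[187,178]])/5.+[321.6,186.6]
LT=np.array([[-46,0,80],[-30,0,80],[0,0,80],[-20,35,10],[60,35,10],[-20,-35,10],[0,22,98],[16,22,98],[16,-22,98],[0,-22,98]])/1000
S=np.vstack([np.array([[710,476]])/6.667+[224.6,169.6],np.array([[552,430],[693,460],[575,405],[700,432]])/5.+[194.6,164.6]])
LS=np.array([[-46,0,80],[16,-22,98],[16,22,98],[0,-22,98],[0,22,98]])/1000
def W(v,L):
    a=v[2];return np.c_[v[0]+np.cos(a)*L[:,0]-np.sin(a)*L[:,1],v[1]+np.sin(a)*L[:,0]+np.cos(a)*L[:,1],L[:,2]]
f=lambda v:np.r_[(proj(W(v,LT),'top')-T).ravel(),(proj(W(v,LS),'scene')-S).ravel()]
r=least_squares(f,[.605,-.043,-1.35],loss='soft_l1');print(r.x[:2],np.degrees(r.x[2]),f(r.x).reshape(-1,2).round(1).tolist())
a=r.x[2];root=np.r_[r.x[:2],.08];u=-np.array([np.cos(a),np.sin(a),0]);print('tip',root+.046*u)
h=root+.090*u;print(h)
y=np.degrees(a)+180
s=[.4366,.0516,.0357,176.7]
s=rows([.4366,.0516,.13],176.7,.8,s,vmax=.04)
p=root+.12*u;s=rows([p[0],p[1],.09],y,.8,s,vmax=.04);print(s)
```

```text
[ 0.60486619 -0.04221952] -78.88061887683943 [[-0.4, 0.6], [0.1, 0.4], [-0.8, 0.2], [-0.4, 0.6], [-0.4, -0.0], [-1.1, 0.0], [-0.3, 0.7], [0.1, 0.3], [0.3, 0.3], [0.4, -0.6], [1.7, 1.7], [0.2, 1.3], [-1.1, 1.8], [-0.3, 0.6], [1.2, 1.5]]
tip [0.59599491 0.00291695 0.08      ]
[0.58750934 0.04609096 0.08      ]
0 0 -0.0629 0 0 0 0.8; 0 0 -0.0628 0 0 0 0.8; 0 0 -0.0629 0 0 0 0.8
-0.0319 0.0072 0.0089 0 0 0.0467 0.8; -0.0305 0.0117 0.0089 0 0 0.0466 0.8; -0.0285 0.0161 0.0089 0 0 0.0467 0.8; -0.0258 0.02 0.0089 0 0 0.0466 0.8; -0.0226 0.0236 0.0088 0 0 0.0467 0.8
-0.0189 0.0267 0.0089 0 0 0.0466 0.8; -0.0148 0.0291 0.0089 0 0 0.0467 0.8; -0.0104 0.031 0.0089 0 0 0.0466 0.8; -0.0057 0.0322 0.0089 0 0 0.0467 0.8
[np.float64(0.5817280439618948), np.float64(0.07554728606646258), np.float64(0.08999999999999997), np.float64(101.11799999999994)]
```

Request:
carry_out --motion "0 0 -0.06 0 0 0 0.8; 0 0 -0.065 0 0 0 0.8; 0 0 -0.064 0 0 0 0.8; -0.032 0.007 0.009 0 0 0.0466 0.8; -0.031 0.012 0.009 0 0 0.0466 0.8"

```text
clock: 12.35
tool_pos: [0.47, 0.0569, 0.122]
eef_rot: [179.9, 0.1, 159.6]
ft_force: [0.6, -0.2, -0.3]
opening: 0.0307
```

Request:
carry_out --motion "-0.028 0.016 0.009 0 0 0.0466 0.8; -0.026 0.02 0.009 0 0 0.0466 0.8; -0.023 0.024 0.009 0 0 0.0466 0.8; -0.019 0.027 0.009 0 0 0.0466 0.8; -0.015 0.029 0.009 0 0 0.0466 0.8"

```text
clock: 12.85
tool_pos: [0.5505, 0.0702, 0.098]
eef_rot: [-180.0, -0.0, 117.6]
ft_force: [-0.1, -0.1, -0.7]
opening: 0.0307
```

Request:
carry_out --motion "-0.01 0.031 0.009 0 0 0.0466 0.8; -0.006 0.032 0.009 0 0 0.0467 0.8; 0 0 0 0 0 0 0.8; 0 0 0 0 0 0 0.8"

```text
clock: 13.25
tool_pos: [0.5816, 0.0755, 0.0891]
eef_rot: [-179.9, -0.0, 101.4]
ft_force: [-0.4, -0.3, 0.0]
opening: 0.0305
```

Run:
```python
from a import *
s=save('scene','s5.png');t=save('top','t5.png');o=get_obs()
print(o['clock'],o['tool_pos'],o['eef_rot'],o['opening'])
print([(np.round(d['centre'],3).tolist(),round(d['p'],2)) for d in mark_of('tube_a','scene')],[(np.round(d['centre'],3).tolist(),round(d['p'],2)) for d in mark_of('pin_tip','scene')])
cv2.imwrite('pics/m5.png',np.hstack([cv2.resize(i,(400,600),interpolation=cv2.INTER_CUBIC) for i in(s[160:310,285:385,::-1],t[140:290,290:390,::-1])]))
```

```text
13.35 [0.58155129 0.07542216 0.0896033 ] [-1.79989091e+02  1.26324171e-04  1.01333733e+02] 0.030737084211046865
[([0.578, 0.079, 0.099], 0.95), ([0.546, 0.24, 0.022], 0.81)] [([0.396, 0.302, 0.082], 0.9), ([0.328, -0.03, 0.083], 0.84), ([0.594, 0.003, 0.08], 0.59)]
```

View pics/m5.png

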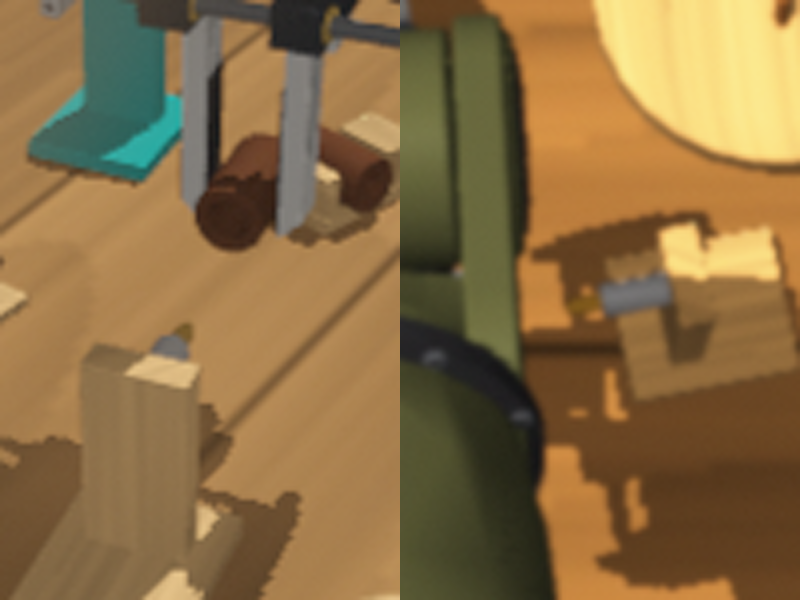

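```bash
python3 - <<'E'
from a import *
o=get_obs();p=np.array(o['tool_pos']);a=np.radians(o['eef_rot'][2]);u=np.array([np.cos(a),np.sin(a),0]);v=np.array([-u[1],u[0],0])
k=lambda q:((q+.4-[285,160])*4).round().tolist()
th=np.radians([0,90,180,270])
for dz in(.009,.0128,.0165):
  c=p+[0,0,dz]-.026*u;print(dz,k(proj([c],'scene')),k(proj([c+.016*(np.cos(t)*v+np.sin(t)*np.array([0,0,1])) for t in th],'scene')))
R=np.array([.60487,-.04222,.08]);print('pin tip proj',k(proj([R+.046*np.array([-.1928,.9812,0])],'scene')))
E
python3 - <<'E'
import cv2
s=cv2.imread('pics/s5.png')[195:245,325:365]
cv2.imwrite('pics/z5.png',cv2.resize(s,(480,600),interpolation=cv2.INTER_CUBIC))
E
```

```text
0.009 [[233.0, 235.0]] [[198.0, 227.0], [234.0, 203.0], [269.0, 242.0], [232.0, 266.0]]
0.0128 [[233.0, 227.0]] [[198.0, 220.0], [234.0, 195.0], [269.0, 235.0], [232.0, 259.0]]
0.0165 [[234.0, 220.0]] [[198.0, 212.0], [235.0, 187.0], [270.0, 227.0], [233.0, 252.0]]
pin tip proj [[193.0, 332.0]]
```

View pics/z5.png

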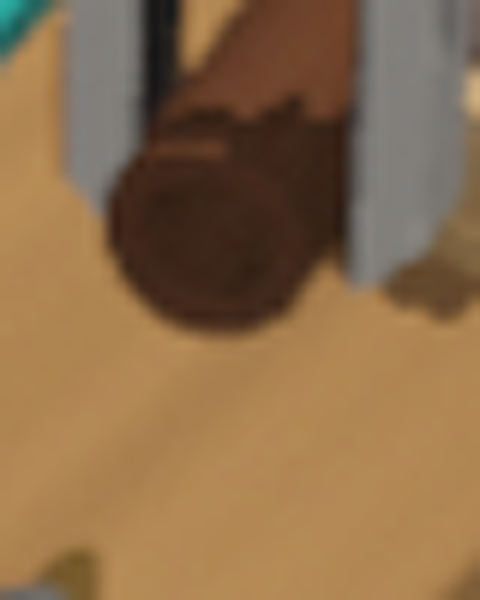

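The tube is held level, with its near face centred at about (342,215). That agrees with the expected 12.8 mm above the TCP, and its sideways error relative to the pin tip (331,241) is within about 1.5 mm. Next I lower it to pin height and advance short of the tip.

Request:
carry_out --motion "0 0 0.025 0 0 0 0.8; 0 0 0.019 0 0 0 0.8; -0.04 0 0 0 0 0 0.8; -0.03 0 0 0 0 0 0.8; 0 0 0 0 0 0 0.8"

```text
clock: 13.95
tool_pos: [0.589, 0.0396, 0.0669]
eef_rot: [-180.0, 0.0, 101.1]
ft_force: [-1.2, 0.4, -0.2]
opening: 0.0306
```

Run:
```python
from a import *
s=save('scene','s6.png');o=get_obs()
print(o['clock'],o['tool_pos'],o['eef_rot'],o['opening'],o['ft_force'])
cv2.imwrite('pics/s6c.png',cv2.resize(s[200:260,305:375,::-1],(700,600),interpolation=cv2.INTER_CUBIC))
R=np.array([.60487,-.04222,0]);u=np.array([-.1928,.9812,0]);d=np.array(o['tool_pos'])-R;print('out',d@u,'lat +y gauge',d@np.array([.9812,.1928,0]))
```

```text
14.0 [0.58889361 0.04047625 0.06715837] [-1.79987435e+02 -4.77637554e-03  1.01070439e+02] 0.030558147513217056 [-0.35480855 -1.03801197 -0.89673408]
out 0.08422181307763171 lat +y gauge 0.0002678017366695151
```

View pics/s6c.png

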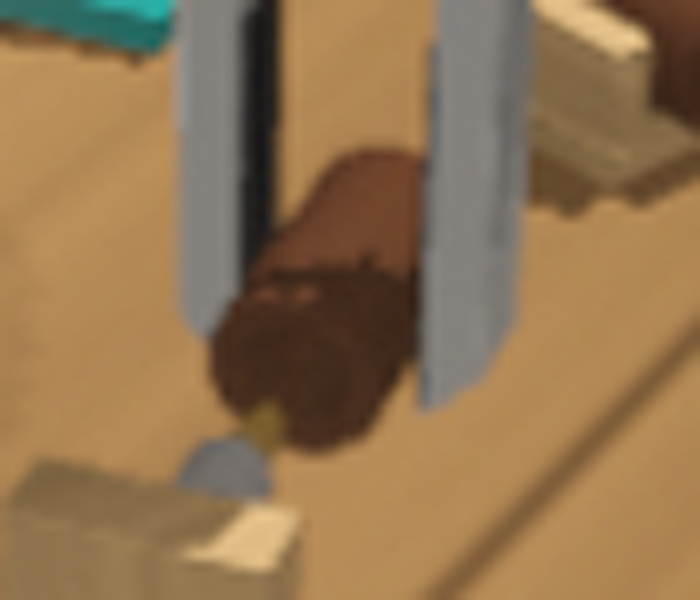

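Run:
```python
from a import *
k=lambda q:((q+.4-[305,200])*10).round().tolist()
R=np.array([.60487,-.04222,.08]);u=np.array([-.1928,.9812,0]);v=np.array([.9812,.1928,0]);z=np.array([0,0,1.])
print('step top/left/right',k(proj([R+.028*u+.0065*z,R+.030*u-.0075*v,R+.028*u+.0075*v],'scene')),'tip',k(proj([R+.046*u+.002*z,R+.046*u],'scene')),'uprighttop',k(proj([R+.018*z+.022*v,R+.018*z-.016*u+.022*v,R+.018*z-.016*u-.022*v],'scene')))
c=R+.058*u;print('face c,top,bot,left,right',k(proj([c,c+.016*z,c-.016*z,c-.016*v,c+.016*v],'scene')))
```

```text
step top/left/right [[243.0, 458.0], [203.0, 474.0], [286.0, 501.0]] tip [[282.0, 421.0], [281.0, 431.0]] uprighttop [[312.0, 529.0], [275.0, 588.0], [6.0, 523.0]]
face c,top,bot,left,right [[307.0, 391.0], [309.0, 311.0], [305.0, 470.0], [217.0, 371.0], [398.0, 412.0]]
```

Corrected for the camera bias, the tube face and pin agree within about 1 mm. I slide on in small steps and watch the force.

Request:
carry_out --motion "-0.012 0 0 0 0 0 0.8; -0.012 0 0 0 0 0 0.8; -0.01 0 0 0 0 0 0.8; -0.01 0 0 0 0 0 0.8; 0 0 0 0 0 0 0.8"

```text
clock: 14.5
tool_pos: [0.5932, 0.019, 0.0674]
eef_rot: [180.0, 0.0, 101.1]
ft_force: [0.7, -0.1, -0.7]
opening: 0.0305
```

Request:
carry_out --motion "-0.006 0 0 0 0 0 0.8; -0.004 0 0 0 0 0 0.8; 0 0 0 0 0 0 0.8"

```text
clock: 14.8
tool_pos: [0.5941, 0.0145, 0.0675]
eef_rot: [180.0, 0.0, 101.1]
ft_force: [0.4, -0.5, -0.9]
opening: 0.031
```

Request:
carry_out --motion "-0.004 0 0 0 0 0 0.8; -0.003 0 0 0 0 0 0.8; 0 0 0 0 0 0 0.8"

```text
clock: 15.1
tool_pos: [0.5948, 0.0111, 0.0675]
eef_rot: [180.0, 0.0, 101.1]
ft_force: [-0.5, -0.0, -0.7]
opening: 0.0308
```

Request:
carry_out --motion "-0.004 0 0 0 0 0 0.8; -0.004 0 0 0 0 0 0.8; 0 0 0 0 0 0 0.8"

```text
clock: 15.4
tool_pos: [0.5956, 0.0071, 0.0674]
eef_rot: [-180.0, -0.0, 101.1]
ft_force: [0.6, 0.4, 0.4]
opening: 0.0307
```

Request:
carry_out --motion "-0.008 0 0 0 0 0 0.8; -0.008 0 0 0 0 0 0.8; -0.008 0 0 0 0 0 0.8; 0 0 0 0 0 0 0.8"

```text
clock: 15.8
tool_pos: [0.5979, -0.005, 0.0674]
eef_rot: [-180.0, 0.0, 101.1]
ft_force: [0.6, -0.4, -0.8]
opening: 0.0314
```

Request:
carry_out --motion "-0.008 0 0 0 0 0 0.8; -0.008 0 0 0 0 0 0.8; 0 0 0 0 0 0 0.8"

```text
clock: 16.1
tool_pos: [0.5995, -0.0128, 0.0675]
eef_rot: [180.0, 0.0, 101.1]
ft_force: [0.1, 0.0, -0.9]
opening: 0.0302
```

Request:
carry_out --motion "-0.004 0 0 0 0 0 0.8; -0.003 0 0 0 0 0 0.8; 0 0 0 0 0 0 0.8"

```text
clock: 16.4
tool_pos: [0.6, -0.0156, 0.0674]
eef_rot: [-180.0, -0.0, 101.2]
ft_force: [-1.1, 1.1, -0.6]
opening: 0.0308
```

Request:
carry_out --motion "-0.002 0 0 0 0 0 0.8; -0.002 0 0 0 0 0 0.8; 0 0 0 0 0 0 0.8"

```text
clock: 16.7
tool_pos: [0.5999, -0.0162, 0.0673]
eef_rot: [-179.9, -0.1, 101.2]
ft_force: [-4.8, 10.5, 1.6]
opening: 0.0312
```

Run:
```python
from a import *
s=save('scene','s7.png');t=save('top','t7.png');o=get_obs()
print(o['clock'],o['tool_pos'],o['ft_force'],[(np.round(d['centre'],3).tolist(),round(d['p'],2)) for d in mark_of('tube_a','scene')])
cv2.imwrite('pics/m7.png',np.hstack([cv2.resize(i,(400,400),interpolation=cv2.INTER_CUBIC) for i in(s[210:280,285:355,::-1],t[180:250,320:390,::-1])]))
```

```text
16.8 [ 0.5998479  -0.0161707   0.06731722] [-5.42567641 10.60696524  1.91473997] [([0.597, -0.014, 0.08], 0.71)]
```

View pics/m7.png

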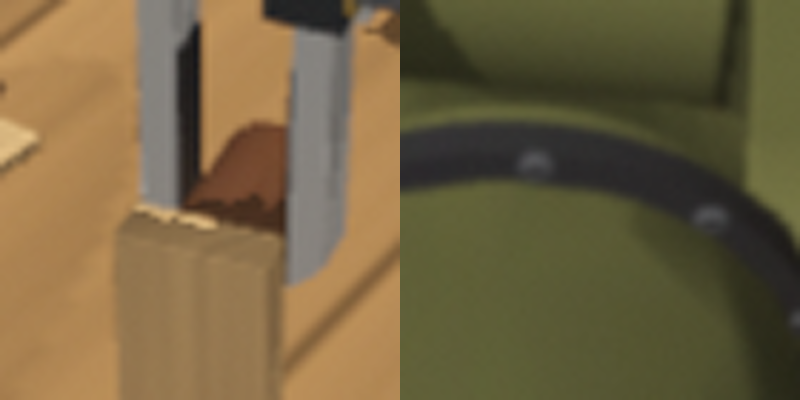

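The tube sits with its end against the upright, at about (327,245), with 10.6 N of contact and its centre about 26.5 mm out. It is fully home, so it goes in the steamer.

Run:
```python
from a import *
s=[.5999,-.0162,.0673,101.1]
u=np.array([-.1928,.9812,0]);p=np.array(s[:3])+.064*u
s=rows(p,101.1,.8,s,n=4)
s=rows([p[0],p[1],.165],101.1,.8,s,n=3)
s=rows([.6225,-.2865,.165],101.1,.8,s,vmax=.043);print(s)
```

```text
0.032 0 0 0 0 0 0.8; 0.032 0 0 0 0 0 0.8; 0.032 0 0 0 0 0 0.8; 0.032 0 0 0 0 0 0.8
0 0 -0.0651 0 0 0 0.8; 0 0 -0.0652 0 0 0 0.8; 0 0 -0.0651 0 0 0 0.8
-0.0834 -0.0075 0 0 0 0 0.8; -0.0834 -0.0074 0 0 0 0 0.8; -0.0834 -0.0075 0 0 0 0 0.8; -0.0834 -0.0075 0 0 0 0 0.8; -0.0834 -0.0074 0 0 0 0 0.8
-0.0834 -0.0075 0 0 0 0 0.8; -0.0834 -0.0075 0 0 0 0 0.8; -0.0834 -0.0074 0 0 0 0 0.8
[np.float64(0.622512336155216), np.float64(-0.2865032829131076), np.float64(0.16499999999999998), 101.1]
```

Request:
carry_out --motion "0.015 0 0 0 0 0 0.8; 0.03 0 0 0 0 0 0.8; 0.03 0 0 0 0 0 0.8; 0.035 0 0 0 0 0 0.8; 0.018 0 0 0 0 0 0.8"

```text
clock: 17.35
tool_pos: [0.5877, 0.0472, 0.0675]
eef_rot: [-180.0, -0.0, 101.2]
ft_force: [-0.8, -0.3, 0.2]
opening: 0.0307
```

Request:
carry_out --motion "0 0 0 0 0 0 0.8; 0 0 -0.065 0 0 0 0.8; 0 0 -0.065 0 0 0 0.8; 0 0 -0.065 0 0 0 0.8; 0 0 0 0 0 0 0.8"

```text
clock: 17.85
tool_pos: [0.5899, 0.0448, 0.1696]
eef_rot: [179.6, 0.1, 101.1]
ft_force: [0.3, -1.1, -0.5]
opening: 0.0307
```

Request:
carry_out --motion "-0.083 -0.0075 0 0 0 0 0.8; -0.083 -0.0075 0 0 0 0 0.8; -0.083 -0.0075 0 0 0 0 0.8; -0.083 -0.0075 0 0 0 0 0.8; -0.083 -0.0075 0 0 0 0 0.8"

```text
clock: 18.35
tool_pos: [0.6095, -0.1641, 0.1641]
eef_rot: [-180.0, -0.0, 101.1]
ft_force: [0.6, 0.5, -0.3]
opening: 0.0311
```

Request:
carry_out --motion "-0.083 -0.0075 0 0 0 0 0.8; -0.083 -0.0075 0 0 0 0 0.8; -0.083 -0.0075 0 0 0 0 0.8; 0 0 0 0 0 0 0.8; 0 0 0 0 0 0 0.8"

```text
clock: 18.85
tool_pos: [0.6223, -0.2872, 0.1635]
eef_rot: [-179.9, -0.1, 101.1]
ft_force: [0.0, -0.2, -0.8]
opening: 0.0306
```

Request:
carry_out --motion "0 0 0.06 0 0 0 0.8; 0 0 0.08 0 0 0 0.8; 0 0 0.08 0 0 0 0.8; 0 0 0.05 0 0 0 0.8; 0 0 0 0 0 0 0.8"

```text
clock: 19.35
tool_pos: [0.6211, -0.2842, 0.0258]
eef_rot: [-179.7, -0.3, 101.2]
ft_force: [-0.7, -0.2, 0.2]
opening: 0.0307
```

Request:
carry_out --motion "0 0 0 0 0 0 0.8; 0 0 0 0 0 0 0.8"

```text
clock: 19.55
tool_pos: [0.6239, -0.2864, 0.0322]
eef_rot: [179.9, 0.1, 101.2]
ft_force: [0.4, 0.1, -0.3]
opening: 0.0303
```

Request:
carry_out --motion "0 0 0.015 0 0 0 0.8; 0 0 0.012 0 0 0 0.8; 0 0 0.008 0 0 0 0.8; 0 0 0 0 0 0 0.8; 0 0 0 0 0 0 0.8"

```text
clock: 20.05
tool_pos: [0.6229, -0.2865, 0.0124]
eef_rot: [-180.0, -0.0, 101.1]
ft_force: [0.7, -0.4, -0.9]
opening: 0.0306
```

Request:
carry_out --motion "0 0 0.003 0 0 0 0.8; 0 0 0 0 0 0 0.8"

```text
clock: 20.25
tool_pos: [0.6229, -0.2864, 0.0109]
eef_rot: [180.0, -0.0, 101.2]
ft_force: [0.4, -0.0, -1.1]
opening: 0.0308
```

Request:
carry_out --motion "0 0 0.002 0 0 0 0.8; 0 0 0 0 0 0 0.8"

```text
clock: 20.45
tool_pos: [0.6229, -0.2864, 0.0099]
eef_rot: [-180.0, -0.0, 101.2]
ft_force: [-0.3, -0.4, 0.5]
opening: 0.031
```

Request:
carry_out --motion "0 0 0.001 0 0 0 0.8; 0 0 0 0 0 0 0.8"

```text
clock: 20.65
tool_pos: [0.6229, -0.2864, 0.0094]
eef_rot: [-180.0, -0.0, 101.2]
ft_force: [-0.0, 0.3, -0.7]
opening: 0.0306
```

Request:
carry_out --motion "0 0 0.0015 0 0 0 0.8; 0 0 0 0 0 0 0.8"

```text
clock: 20.85
tool_pos: [0.6228, -0.2864, 0.0086]
eef_rot: [-180.0, -0.0, 101.2]
ft_force: [-0.5, -0.6, 0.5]
opening: 0.0308
```

Request:
carry_out --motion "0 0 0.0015 0 0 0 0.8; 0 0 0 0 0 0 0.8"

```text
clock: 21.05
tool_pos: [0.6229, -0.2864, 0.0079]
eef_rot: [180.0, 0.0, 101.2]
ft_force: [-0.1, -0.4, -0.1]
opening: 0.0308
```

Request:
carry_out --motion "0 0 0 0 0 0 0.64; 0 0 0 0 0 0 0.62; 0 0 0 0 0 0 0.6; 0 0 0 0 0 0 0.55; 0 0 0 0 0 0 0.5"

```text
clock: 21.55
tool_pos: [0.6229, -0.2865, 0.008]
eef_rot: [180.0, 0.0, 101.2]
ft_force: [0.7, 0.5, 0.4]
opening: 0.046
```

Request:
carry_out --motion "0 0 0 0 0 0 0.5; 0 0 -0.03 0 0 0 0.5; 0 0 -0.06 0 0 0 0.5; 0 0 -0.08 0 0 0 0.5; 0 0 -0.08 0 0 0 0.5"

```text
clock: 22.05
tool_pos: [0.6227, -0.2863, 0.1355]
eef_rot: [180.0, 0.0, 101.2]
ft_force: [1.0, 0.8, 0.3]
opening: 0.0471
```

Request:
carry_out --motion "0 0 -0.08 0 0 0 0.5; 0.09 0 0 0 0 0 0.5; 0.09 0 0 0 0 0 0.5; 0.09 0 0 0 0 0 0.5; 0 0 0 0 0 0 0.5"

```text
clock: 22.55
tool_pos: [0.5964, -0.1496, 0.1748]
eef_rot: [179.9, 0.0, 101.4]
ft_force: [1.1, -0.2, -0.3]
opening: 0.0469
```

Run:
```python
from a import *
s=save('scene','s8.png');t=save('top','t8.png');o=get_obs()
print(o['clock'],o['tool_pos'],o['opening'])
for c in('scene','top'):
  for n in('tube_a','shaker','jar','steamer_lid'):print(c,n,[(np.round(d['centre'],3).tolist(),round(d['p'],2)) for d in mark_of(n,c)][:3])
cv2.imwrite('pics/m8.png',np.hstack([cv2.resize(s,(480,360)),cv2.resize(t[150:330,410:570],(320,360))])[:,:,::-1])
```

```text
22.65 [ 0.59701488 -0.15344641  0.17445173] 0.04706364104183667
scene tube_a [([0.624, -0.282, 0.021], 0.74), ([0.544, 0.242, 0.019], 0.52)]
scene shaker [([0.755, 0.202, -0.002], 0.73)]
scene jar [([0.752, 0.112, 0.001], 0.86)]
scene steamer_lid [([0.768, -0.097, 0.003], 0.68)]
top tube_a [([0.544, 0.239, 0.018], 0.82)]
top shaker [([0.753, 0.207, 0.001], 0.68)]
top jar []
top steamer_lid [([0.77, -0.104, 0.002], 0.62)]
```

View pics/m8.png

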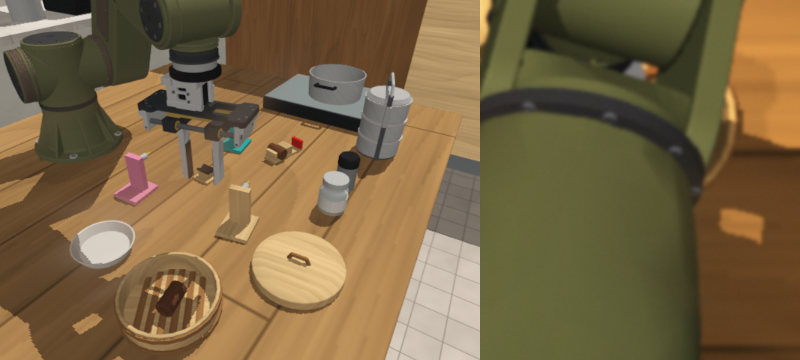

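The tube lies in the steamer (crop 172,298). The other tube is still in its slot, the bystanders are where they were, and the robot is clear.

```bash
python3 -c "
from station import *
hand_in();print(get_obs()['clock'])"
```

```text
the job is handed in; nothing more can be done
the job is handed in; nothing more can be done
```

The tube from the red-walled slot went fully home on the gauge pin, so it has the 18 mm bore, and I laid it in the bamboo steamer. I handed the job in at about 23 s of the 64 s allowed.

- **Chock:** I took the tube by its ends and set it between the wedges. A picture showed it lying level in the groove. It met the wedges with about 17 N, so I backed off slightly before letting go.
- **Pin:** I retook it around the middle and slid it on. It passed the step with no force above noise and stopped against the upright at 10.6 N, with its centre about 26.5 mm out (26 mm expected).
- **Steamer:** I lowered it to the floor and released it. I felt no contact force before release, so it may have settled by a millimetre or so.
- **Last checks:** The scene camera placed the tube at (0.624, -0.282, 0.021), which is on the steamer floor. The other tube is still in its slot. The shaker, jar and lid stand within a few millimetres of where they began, and the robot is clear.
- **Did not agree:** The middle grip read 30.7 mm on a 32 mm tube, but the hold stayed steady. In the last check the arm hid the steamer from the top camera, and that camera did not find the jar, so the tube and jar positions rest on the scene camera alone.

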